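Set the tray guide bar against its stop

ROBOT

A 6-joint arm with a two-finger parallel gripper is mounted at the origin on the work surface. World frame = base frame: x ahead of the robot, y to its left, z up, the work surface at z = 0. Lengths are in m, angles in rad, forces in N, time in s.
With the tool pointing down it reaches from about 0.275 to 1 m from the base axis. Payload 8.4 kg.
Tool frame: the origin (TCP) lies on the centre line of the jaws, within the pads' length; the fingertips stand 17 mm ahead of it and the grasp point (between the pads) lies 2 mm behind it (bot.tcp_to_tips is the y of the fingertips in the tool frame, in m); y points along the fingers, z is the direction in which the jaws open and shut, and the axes are right-handed (so a half turn about y gives the same grasp; the last joint's range is limited). The gripper opens to 85 mm and grips with 20 to 120 N. Pads are 22 mm wide; open, the fingers measure 114 mm over their backs; the gripper's body (76 mm by 85 mm) begins 54 mm behind the grasp point. The pads swing forward as they close: fully open they stand 13 mm farther back than shut.
Start: joints at [-1.319, 0.353, 1.633, -0, 1.155, -0.002], TCP at [0.157, -0.605, 0.248] pointing down, gripper open.
Joint ranges: [-2.63, 2.63], [-0.92, 2.1], [0.06, 2.66], [-1.3, 4.44], [0, 2.69], [-3.02, 3.02]. Speed limits (rad/s): [2.22, 2.22, 2.79, 3.14, 3.14, 3.14].

INTERFACE

Orientations are given as a unit quaternion [x, y, z, w].
In Python, from workcell import bot, hand, kinematics, get_obs, vision, hand_in gives the robot as it stands. The module is installed in compiled form; this text tells all that it offers. Calls block until the motion is done:
- bot.reach(position, orientation): joint-space move of the TCP to a pose.
- bot.servo_line(position, ori=None, velocity=0.15): straight line of the TCP; ori=None keeps the orientation; velocity is the mean speed in m/s.
- bot.goto_joints(angles): joint-space move.
- hand.move_gripper(opening, strength=None): finger opening in m; strength is the grip in N (None keeps the last); returns when the fingers have stopped.
- bot.dwell(seconds).
- kinematics.solve_ik(position, orientation): joint angles nearest the present ones, or None.
- get_obs(): the state.
- vision.read_camera(name): name is "scene" or "top"; returns a dict with "frame" (420x560x3 uint8, red, green, blue), "intrinsics" (3x3 intrinsics, pixels), "view" (4x4, takes a point from world to camera coordinates). Camera axes: x right, y down, z forward; pixel columns grow to the right and rows downward; lengths in m; the calibration is good to about 2 mm. A picture is of the moment at which its call begins. There is no depth.
A pose or a line that the arm cannot do raises bot.IKError and nothing moves.
- hand_in(): hands the job in, once; it reports no verdict.
The state is a dict: "time_s": time; "joint_pos": joint angles; "joint_vel": joint speeds; "joint_efforts": joint torques, N m; "position": TCP position; "orientation": TCP orientation; "wrist_force": force on the tool from outside, world axes, zero at the start; "ft_torque": the same for the moment, N m; "gripper_width": finger opening in m.
Only numpy, scipy, OpenCV 4.12 (cv2) and the standard library are available. Lean on these libraries where they do the work, as an engineer would, in place of code of your own. Each camera call takes 0.05 s, during which the arm holds its last target.

TASK

Fit the loose guide bar on the tray station: lower its hole over the pivot pin so that the bar lies flat on the white board, its free end still well clear of the keeper on the robot's side. Then swing the free end round in under the keeper's lip until you feel the bar meet the stop post hidden there, press it firmly home for a moment without ramming it, and leave the bar lying on its pin and against the post. Leave the tub, scraper and jar where they are.

Things in the scene. Friction and masses are not known exactly. Their poses are not given: they have to be found in the camera images.
- bar_center (a point): centre (half-way up) of the loose guide bar: a plain flat aluminium bar 270 mm long (own x), 30 wide (own y), 12 thick (own z, up), 0.2 to 0.37 kg, at the start flat on the table, hole end away from the robot. Own +x points from the hole end to the free end. Grasp across its width at the middle.
- bar_hole (a point): centre of the bar's round 16 mm through hole, half-way through the thickness, on the bar's centre line 15 mm from one end and 120 mm from the bar's centre.
- pin (a point): fixed steel pivot pin, 11 mm across, standing 30 mm above the board, its top 8 mm tapered. The point is on the pin's axis, 6 mm above the board's upper face (where the hole's centre comes to lie). Axes are the board's: +x away from the robot, +y from the pin towards the keeper.
- keeper: fixed steel keeper; origin 6 mm below mouth on the board's upper face, axes the board's. Flat lip 34 mm wide (y), from 40 mm to -x of the origin, underside 19, top 25 mm above the board; the bar's end comes in under it from -x. Block 46 mm wide, 36 high behind (x over 22). Rigid post: pressing home is the bar pushing on it with 8 N or more, best 12 to 18, for half a second; 28 N bends it.
- station: fixed white board 260 (x) by 340 (y) by 12 mm with the pin; origin at the centre of its underside on the table, so its upper face is 12 mm above the table. The pin is at x +40, y -130 mm. The bar slides on it with ordinary friction, 1 to 2 N. Leaning on board or pin with the bar by 45 N or more is too much.
- tub: bystander: blue round plastic tub 140 mm across, 70 mm high; origin at the centre of its underside; leave alone.
- scraper: bystander: a spatula-like scraper lying on the table to the right of the bar; leave alone.
- jar: bystander: white jar 70 mm across, 100 mm high; origin at the centre of its underside; leave alone.
- mouth (a point): middle of the keeper's slot, 6 mm above the board, 235 mm to +y of the pin (its x from the pin differs each time). The stop, an upright steel post 16 mm across, is clamped somewhere in that slot, up to 14 mm to -x or +x of this point: its place is not reported and hidden from above by the lip, so find it by feel. When the bar's long edge meets it the bar's centre line is 23 mm from the post's axis.
- bar_end (a point): middle of the end face of the bar's free end, half-way up, 135 mm from the bar's centre. To swing the bar push its near long edge with closed fingers about 185 mm from the hole, just beside the lip; pressing down on the bar while pushing adds friction and takes force off the post.

How it is judged:
On the way, in this order (a step that is already met when the one before it is completed fails the run):
1. the bar lies flat on the board with the pin through its hole, its free end still clear of the keeper on the robot's side (centre line more than 50 mm from the post's axis) (horizontal distance between bar_hole and pin below 0.004 m and angle between bar_center's own z axis and vertical below 0.035 rad and z of bar_center in the frame of pin between -0.003 and 0.003 m and y of post_c0 in the frame of bar_center below -0.05 m), for 0.2 s.
2. the bar, on its pin, is pressed against the stop post under the lip with at least 8 N for 0.4 s (horizontal distance between bar_hole and pin below 0.004 m and angle between bar_center's own z axis and vertical below 0.035 rad and y of post_c0 in the frame of bar_center between -0.0255 and -0.02 m and contact force between bar and keeper above 8 N), for 0.4 s.
At the end, for the whole second after the job is handed in: The bar lies flat on the board (within 3 mm and 2 degrees), the pin through its hole (axes within 4 mm), its free end under the lip with its long edge within 2.5 mm of the stop post, at rest (horizontal distance between bar_hole and pin below 0.004 m and angle between bar_center's own z axis and vertical below 0.035 rad and z of bar_center in the frame of pin between -0.003 and 0.003 m and y of post_c0 in the frame of bar_center between -0.0255 and -0.02 m and x of post_c0 in the frame of bar_center between 0.09 and 0.135 m and linear speed of bar below 0.01 m/s); the robot touches nothing.
It fails at once if the bar is rammed against the keeper with 28 N or more (contact force between bar and keeper above 28 N).
It fails at once if the bar is leaned on the pin or board with 45 N or more (contact force between bar and station above 45 N).
It fails at once if the tub, scraper or jar is shifted by more than 20 mm (distance of any of tub, scraper, jar from where it was at the start of the episode above 0.02 m).
It also fails if it takes over 72 s, if anything falls off the work surface, if the arm or the gripper's body presses on something with over 40 N, if the wrist force passes 120 N, or if a joint passes its speed limit or range.

## Working session

There is one attempt and no reset: what is moved stays moved. The work goes in short steps, each a Python script; the robot and the scene stay as the last script left them, time stands still between calls to the robot, and variables do not carry over. Pictures are saved under pics/ and viewed, and the job is handed in when it is done.

```bash
mkdir -p pics; cat > h.py <<'E'
import numpy as np, cv2
from workcell import bot, hand, kinematics, get_obs, vision, hand_in
def cam(n,f=None):
    d=vision.read_camera(n)
    if f: cv2.imwrite(f,d["frame"][:,:,::-1])
    return d
def unproj(d,u,v,z):
    K=np.array(d["intrinsics"]);V=np.array(d["view"]);R=V[:3,:3];t=V[:3,3]
    c=-R.T@t; r=R.T@np.linalg.inv(K)@np.array([u,v,1.0]); return c+r*(z-c[2])/r[2]
def proj(d,p):
    K=np.array(d["intrinsics"]);V=np.array(d["view"]);q=K@(V[:3,:3]@np.array(p)+V[:3,3]);return q[:2]/q[2]
E
python3 - <<'E'
from h import *
import pickle
a=cam("top","pics/top0.png");b=cam("scene","pics/scene0.png")
pickle.dump({k:{x:np.array(d[x]) for x in("frame","intrinsics","view")} for k,d in(("top",a),("scene",b))},open("c0.pkl","wb"))
o=get_obs();print(o["time_s"],o["position"],o["orientation"],o["wrist_force"],bot.tcp_to_tips)
for d in(a,b):print(np.round(d["intrinsics"],1),np.round(d["view"],3))
E
```

```text
0.1 [ 0.156823   -0.60456204  0.24761552] [-0.08953474  0.70188075 -0.70096406  0.08942217] [0.34459082 0.26964115 0.15384004] 0.017
[[457.    0.  276.6]
 [  0.  457.  211.7]
 [  0.    0.    1. ]] [[ 0.011 -1.     0.003 -0.   ]
 [-0.998 -0.011 -0.058  0.535]
 [ 0.058 -0.002 -0.998  1.403]
 [ 0.     0.     0.     1.   ]]
[[388.8   0.  279.7]
 [  0.  388.8 208. ]
 [  0.    0.    1. ]] [[-0.822  0.569  0.003  0.439]
 [ 0.426  0.618 -0.661 -0.224]
 [-0.378 -0.543 -0.75   1.369]
 [ 0.     0.     0.     1.   ]]
```

View pics/top0.png

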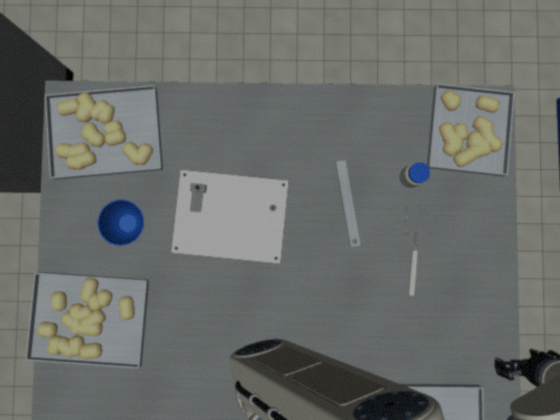

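View pics/scene0.png

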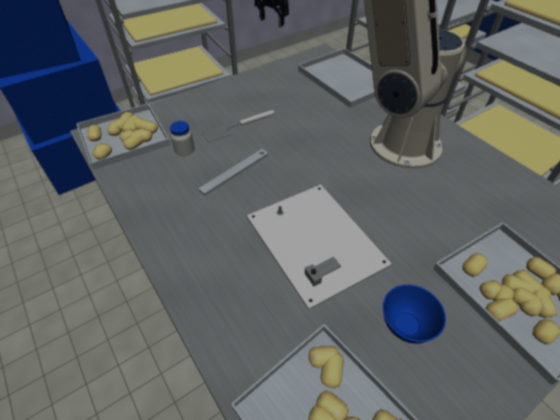

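```bash
python3 - <<'E'
import cv2
t=cv2.imread("pics/top0.png");s=cv2.imread("pics/scene0.png")
r=lambda i,x,y,w,h,k,f:cv2.imwrite(f,cv2.resize(i[y:y+h,x:x+w],None,fx=k,fy=k,interpolation=cv2.INTER_CUBIC))
r(t,320,150,60,105,5,"pics/a1.png")
r(t,165,160,130,110,6,"pics/a2.png")
r(s,190,140,90,60,8,"pics/a3.png")
r(s,240,180,160,125,5,"pics/a4.png")
E
```

```text
(no output)
```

View pics/a1.png

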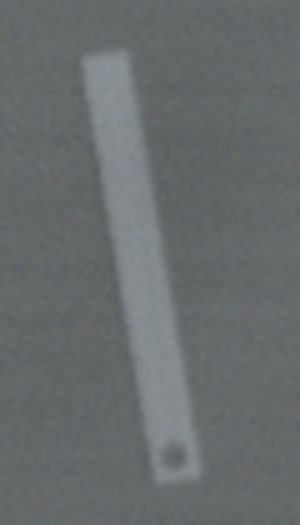

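View pics/a2.png

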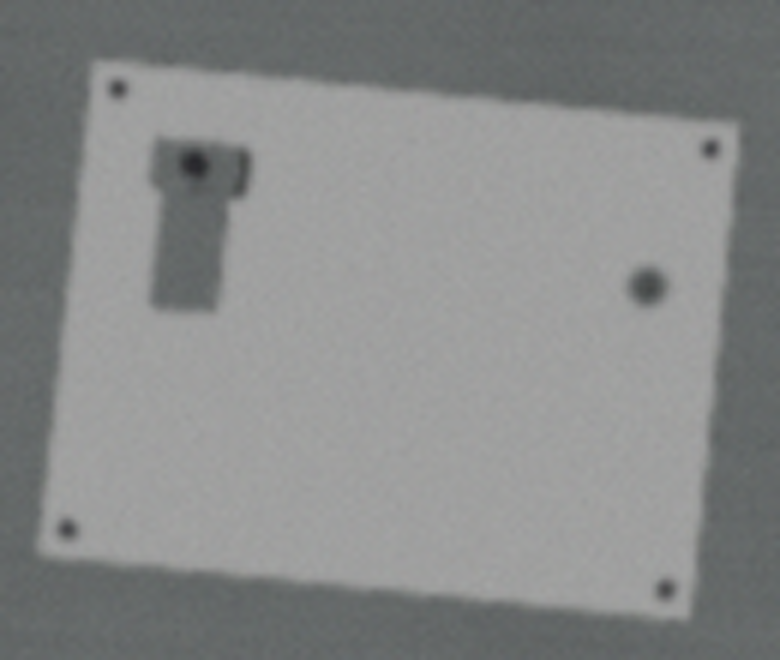

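View pics/a3.png

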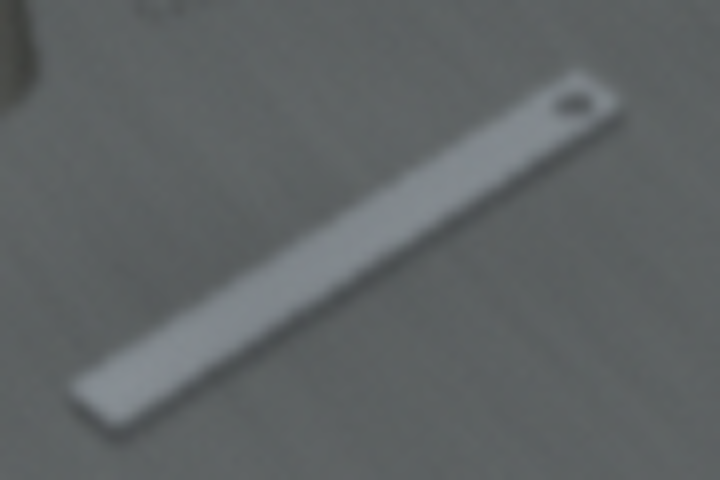

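View pics/a4.png

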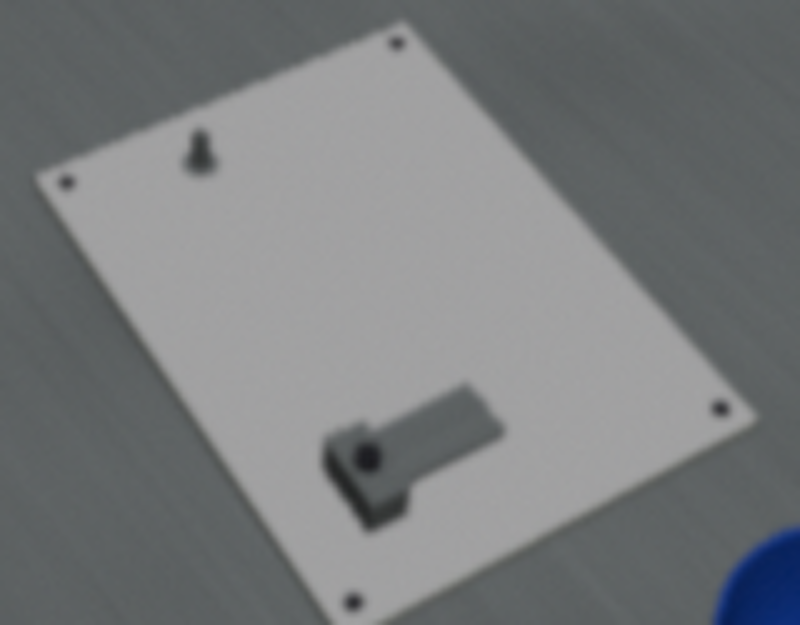

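```bash
cat > fit.py <<'E'
from h import *
import pickle
from scipy.optimize import least_squares
C=pickle.load(open("c0.pkl","rb"))
def px(x0,y0,k,L): return [((x0+(a+.5)/k-.5),(y0+(b+.5)/k-.5)) for a,b in L]
def run(name,items,w3=False):
    # items: (cam, px, local pt)
    def pts(p,l): c,s=np.cos(p[2]),np.sin(p[2]); return [p[0]+c*l[0]-s*l[1],p[1]+s*l[0]+c*l[1],l[2]]
    f=lambda p:np.concatenate([proj(C[c],pts(p,l))-np.array(u) for c,u,l in items])
    for sel in("top","scene","both"):
        it=[i for i in items if sel in("both",i[0])]
        g=lambda p:np.concatenate([proj(C[c],pts(p,l))-np.array(u) for c,u,l in it])
        r=least_squares(g,[0.6,-.1,P0[name]])
        print(name,sel,np.round(r.x,4),"rms px",np.round(np.sqrt(np.mean(r.fun**2)),2)); 
        if sel!="scene": print(np.round(r.fun.reshape(-1,2),1).tolist())
    return r.x
P0={"board":-.08,"bar":.15}
t=px(165,160,6,[(93,60),(740,122),(690,620),(38,555),(648,285)])
s=px(240,180,5,[(35,177),(403,20),(758,417),(200,130)])
z=.012
cor=[(.13,.17,z),(.13,-.17,z),(-.13,-.17,z),(-.13,.17,z)]
items=[("top",u,l) for u,l in zip(t[:4],cor)]+[("top",t[4],(.04,-.13,.040))]
items+=[("scene",u,l) for u,l in zip(s,[cor[1],cor[2],cor[3],(.04,-.13,.042)])]
B=run("board",items)
tb=px(320,150,5,[(82,58),(128,51),(202,476),(155,484),(173,456)])
sb=px(190,140,8,[(70,388),(118,430),(622,105),(580,68),(573,104)])
lt=[(.135,.015,z),(.135,-.015,z),(-.135,-.015,z),(-.135,.015,z),(-.12,0,z)]
ls=[(.135,-.015,z),(.135,.015,z),(-.135,.015,z),(-.135,-.015,z),(-.12,0,z)]
R=run("bar",[("top",u,l) for u,l in zip(tb,lt)]+[("scene",u,l) for u,l in zip(sb,ls)])
c,s_=np.cos(B[2]),np.sin(B[2])
print("pin",B[:2]+[c*.04+s_*.13,s_*.04-c*.13])
d=C["top"]
# keeper lip corners top crop, z=.037
k=px(165,160,6,[(160,192),(230,200),(217,310),(152,306),(157,138),(248,148)])
for u,zz in zip(k,[.037]*4+[.048]*2):
    w=unproj(d,*u,zz)[:2]-B[:2]; print("keeper pt in board frame",np.round([c*w[0]+s_*w[1],-s_*w[0]+c*w[1]],4))
for nm,u,zz in(("jar",(418,174),.1),("tub",(121,222),.07),("scr",(413,272),.01)): print(nm,unproj(d,*u,zz))
E
python3 fit.py
```

```text
board top [ 0.5201  0.1513 -0.0885] rms px 0.26
[[-0.2, -0.3], [0.2, 0.1], [0.4, 0.3], [-0.3, 0.2], [-0.1, -0.4]]
board scene [ 0.519   0.1516 -0.0881] rms px 0.29
board both [ 0.5196  0.1515 -0.0888] rms px 0.3
[[-0.2, -0.2], [0.2, 0.3], [0.3, 0.5], [-0.4, 0.4], [-0.2, -0.2], [-0.8, -0.2], [-0.1, 0.2], [0.3, 0.2], [-0.2, -0.1]]
bar top [ 0.5651 -0.2163  0.1714] rms px 0.12
[[-0.1, -0.1], [0.1, -0.2], [-0.0, 0.1], [-0.1, 0.0], [0.2, 0.1]]
bar scene [ 0.5635 -0.2154  0.1809] rms px 0.25
bar both [ 0.5644 -0.2158  0.1751] rms px 0.3
[[-0.5, 0.2], [-0.2, 0.1], [-0.0, 0.3], [-0.1, 0.3], [0.2, 0.3], [-0.5, 0.0], [-0.6, -0.3], [0.2, -0.1], [-0.6, 0.5], [0.1, 0.0]]
pin [0.54793158 0.01841984]
keeper pt in board frame [0.0622 0.1221]
keeper pt in board frame [0.0617 0.0862]
keeper pt in board frame [0.0051 0.0866]
keeper pt in board frame [0.0039 0.1198]
keeper pt in board frame [0.0885 0.1245]
keeper pt in board frame [0.088  0.0781]
jar [ 0.64509992 -0.40825637  0.1       ]
tub [0.49589307 0.46861322 0.07      ]
scr [ 0.35268128 -0.4186088   0.01      ]
```

```bash
cat >> h.py <<'E'
from scipy.spatial.transform import Rotation as Ro
def ori(yaw_z):
    """tool down, jaw direction z at world yaw"""
    y=np.array([0,0,-1.]);z=np.array([np.cos(yaw_z),np.sin(yaw_z),0]);x=np.cross(y,z)
    return Ro.from_matrix(np.array([x,y,z]).T).as_quat()
BAR=np.array([.5646,-.2158]);BY=.1745
BYAW=-.0888;PIN=np.array([.5478,.0184])
ax=np.array([np.cos(BYAW),np.sin(BYAW)]);ay=np.array([-ax[1],ax[0]])
def st(m=""):
    o=get_obs();print(m,"t%.2f"%o["time_s"],"p",np.round(o["position"],4),"F",np.round(o["wrist_force"],2),"w %.4f"%o["gripper_width"]);return o
E
python3 - <<'E'
from h import *
yb=BYAW+np.pi/2+np.radians(30)
tgt=PIN+.12*np.array([np.cos(yb),np.sin(yb)])
print(tgt,yb)
for k in(0,1):
    print(np.round(kinematics.solve_ik([*BAR,.1],ori(BY+np.pi/2+k*np.pi)),2),np.round(kinematics.solve_ik([*tgt,.1],ori(yb+np.pi/2+k*np.pi)),2))
E
```

```text
[0.49725265 0.12723458] 2.0055951023931953
[-0.37  0.49  1.79 -0.    0.86 -2.11] [ 0.25  0.38  1.99 -0.    0.77  2.95]
[-0.37  0.49  1.79 -0.    0.86  1.03] [ 0.25  0.38  1.99 -0.    0.77 -0.19]
```

```bash
python3 - <<'E'
from h import *
q=ori(BY+1.5*np.pi)
bot.reach([*BAR,.10],q); 
hand.move_gripper(.06,60)
bot.servo_line([*BAR,.019],velocity=.12);st("down")
hand.move_gripper(.0,60);st("grip")
bot.servo_line([*BAR,.10],velocity=.15);st("lift")
yb=BYAW+np.pi/2+np.radians(30)
tgt=PIN+.12*np.array([np.cos(yb),np.sin(yb)])
bot.reach([*tgt,.085],ori(yb+1.5*np.pi)); bot.dwell(.2);st("over")
import pickle
a=cam("top","pics/top1.png");b=cam("scene","pics/scene1.png")
pickle.dump({k:{x:np.array(d[x]) for x in("frame","intrinsics","view")} for k,d in(("top",a),("scene",b))},open("c1.pkl","wb"))
r=lambda i,x,y,w,h,k,f:cv2.imwrite(f,cv2.resize(i[y:y+h,x:x+w],None,fx=k,fy=k,interpolation=cv2.INTER_CUBIC))
r(a["frame"][:,:,::-1],165,160,130,110,6,"pics/b1.png")
r(b["frame"][:,:,::-1],230,160,160,120,5,"pics/b2.png")
E
```

```text
down t3.39 p [ 0.565  -0.2159  0.0194] F [ 0.18  0.71 -0.24] w 0.0595
grip t3.77 p [ 0.5652 -0.2161  0.0202] F [-0.54  0.29  5.41] w 0.0282
lift t4.47 p [ 0.564  -0.2156  0.0994] F [-0.82  1.36 -3.6 ] w 0.0285
over t5.98 p [0.4976 0.1265 0.085 ] F [ 0.36  0.42 -2.87] w 0.0283
```

View pics/b1.png

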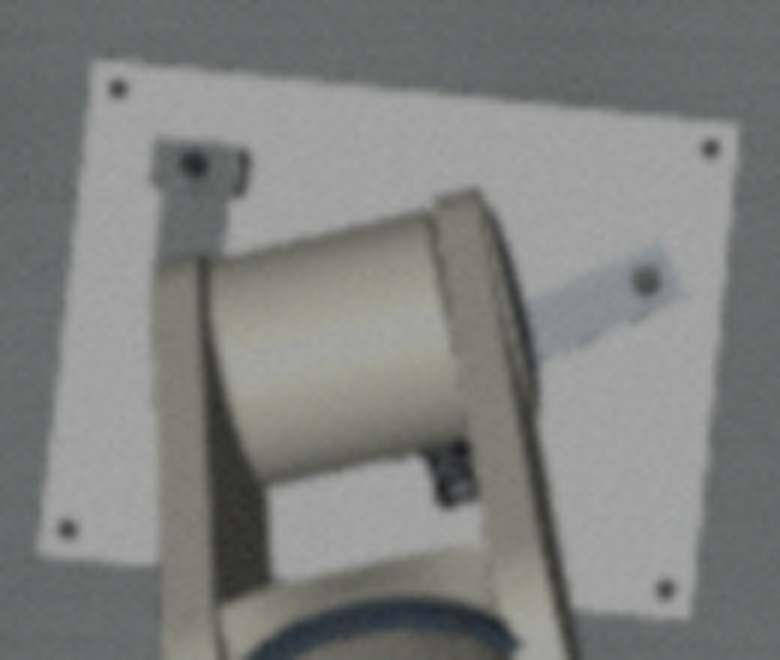

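View pics/b2.png

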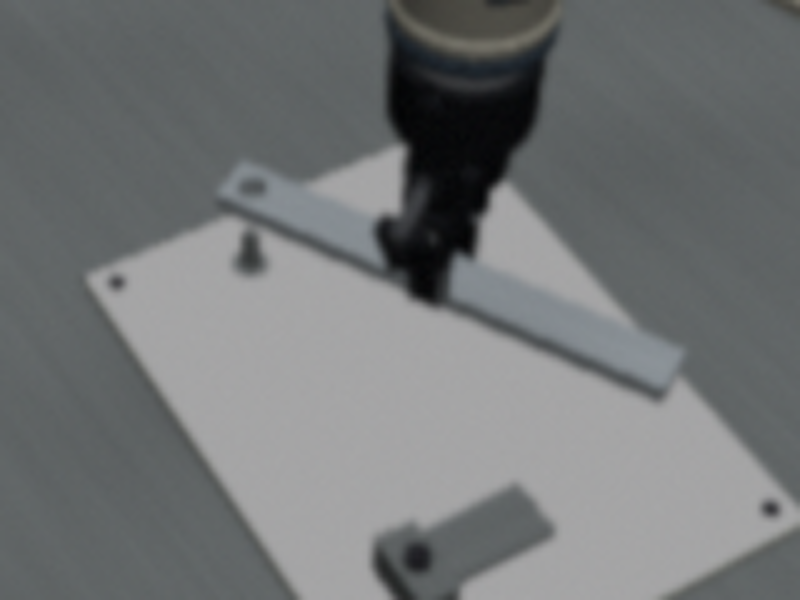

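```bash
cat > f2.py <<'E'
from h import *
import pickle
from fit import px
C=pickle.load(open("c1.pkl","rb"))
t=px(165,160,6,[(646,281),(658,243),(685,295)]);s=px(230,160,5,[(253,187),(245,158),(217,196),(685,352),(660,392),(250,238)])
print("--")
print("hole top cam",unproj(C["top"],*t[0],.077),"scene",unproj(C["scene"],*s[0],.077))
print("pin top",px(165,160,6,[(648,285)]),proj(C["top"],[*PIN,.042]),"scene pin",s[5],proj(C["scene"],[*PIN,.040]))
# triangulate the hole
from scipy.optimize import least_squares
r=least_squares(lambda p:np.r_[proj(C["top"],p)-t[0],proj(C["scene"],p)-s[0]],[.55,.02,.07]);print("tri",r.x,r.fun)
# bar pose w/ tilt: centre, yaw, pitch
def P(p,l):
    cy,sy=np.cos(p[3]),np.sin(p[3]);cp,sp=np.cos(p[4]),np.sin(p[4])
    u=np.array([cy*cp,sy*cp,sp]);v=np.array([-sy,cy,0]);return p[:3]+u*l[0]+v*l[1]
it=[("top",t[0],(-.12,0)),("top",t[1],(-.135,-.015)),("top",t[2],(-.135,.015)),("scene",s[0],(-.12,0)),("scene",s[1],(-.135,.015)),("scene",s[2],(-.135,-.015)),("scene",s[3],(.135,.015)),("scene",s[4],(.135,-.015))]
r=least_squares(lambda p:np.concatenate([proj(C[c],P(p,l))-np.array(u) for c,u,l in it]),[.5,.13,.077,2.0,0])
print(np.round(r.x,4),np.round(r.fun.reshape(-1,2),1).tolist(),"hole",P(r.x,(-.12,0)))
E
python3 f2.py | sed -n '/--/,$p'
```

```text
--
hole top cam [0.54674782 0.01866932 0.077     ] scene [0.54564311 0.01889788 0.077     ]
pin top [(272.5833333333333, 207.08333333333334)] [272.4227831  206.87731048] scene pin (279.6, 207.2) [279.43861    205.95763735]
tri [0.54629041 0.01899219 0.07753135] [-0.11166882  0.13994258 -0.16912537 -0.01328348]
[0.499  0.1298 0.0809 1.9781 0.022 ] [[-0.3, 0.1], [0.4, -0.2], [-0.2, 0.4], [-0.1, -0.0], [-0.2, 0.5], [-0.3, -0.5], [-0.0, 0.1], [0.2, -0.1]] hole [0.54647862 0.01960761 0.07826811]
```

```bash
python3 - <<'E'
from h import *
yb=BYAW+np.pi/2+np.radians(30)
tgt=PIN+.12*np.array([np.cos(yb),np.sin(yb)])+[.0011,-.0004]
bot.servo_line([*tgt,.066],velocity=.08);bot.dwell(.1);o=st("pre");F0=np.array(o["wrist_force"])
z=.066
while z>.0335:
    z-=.002
    bot.servo_line([*tgt,z],velocity=.05)
    o=get_obs();d=np.array(o["wrist_force"])-F0
    print(round(z,4),np.round(d,1),np.round(o["position"],4))
    if d[2]>8 or np.hypot(*d[:2])>8: print("stop");break
cam("top");
E
```

```text
pre t6.58 p [0.4984 0.1268 0.066 ] F [ 0.72 -0.13 -3.01] w 0.0277
0.064 [-0.9  0.   0.7] [0.4984 0.1268 0.0641]
0.062 [-1.3 -0.2  0.3] [0.4982 0.1268 0.0619]
0.06 [-0.9 -0.6  0.3] [0.4982 0.1268 0.0599]
0.058 [-0.1  0.4 -0.3] [0.4982 0.1268 0.0578]
0.056 [-0.8  0.6  0.4] [0.4983 0.1268 0.0559]
0.054 [-0.1 -0.4 -1.1] [0.4982 0.1268 0.0539]
0.052 [-0.5 -1.1 -0.5] [0.4982 0.1268 0.0519]
0.05 [-0.6 -0.5  0.4] [0.4983 0.1268 0.0499]
0.048 [-0.6 -0.1  0.5] [0.4983 0.1268 0.0479]
0.046 [ 0.2 -0.2 -0.6] [0.4982 0.1268 0.0459]
0.044 [-1.4  0.1 -0.5] [0.4983 0.1268 0.0439]
0.042 [-1.1 -0.5 -0.3] [0.4983 0.1268 0.0419]
0.04 [-1.   0.6 -0. ] [0.4983 0.1268 0.0399]
0.038 [-0.8  0.4 -0.6] [0.4983 0.1268 0.0379]
0.036 [-0.4  0.  -0.2] [0.4983 0.1268 0.0359]
0.034 [-0.4 -0.1  0.2] [0.4983 0.1268 0.0339]
0.032 [-1.5  0.3  3.5] [0.4986 0.1269 0.0322]
```

```bash
python3 - <<'E'
from h import *
hand.move_gripper(.055);st("open")
p=get_obs()["position"]
bot.servo_line([p[0],p[1],.13],velocity=.15)
bot.reach([.36,.10,.16],get_obs()["orientation"])
hand.move_gripper(0.0,40);st("closed")
a=cam("top","pics/top2.png");b=cam("scene","pics/scene2.png")
r=lambda i,x,y,w,h,k,f:cv2.imwrite(f,cv2.resize(i[y:y+h,x:x+w],None,fx=k,fy=k,interpolation=cv2.INTER_CUBIC))
r(a["frame"][:,:,::-1],165,160,130,110,6,"pics/d1.png")
r(b["frame"][:,:,::-1],230,160,160,140,4,"pics/d2.png")
E
```

```text
open t11.25 p [0.4984 0.1268 0.032 ] F [ 0.91 -0.17 -0.8 ] w 0.0548
closed t13.25 p [0.3601 0.1    0.1599] F [ 0.12 -0.17 -0.34] w 0.0001
```

View pics/d1.png

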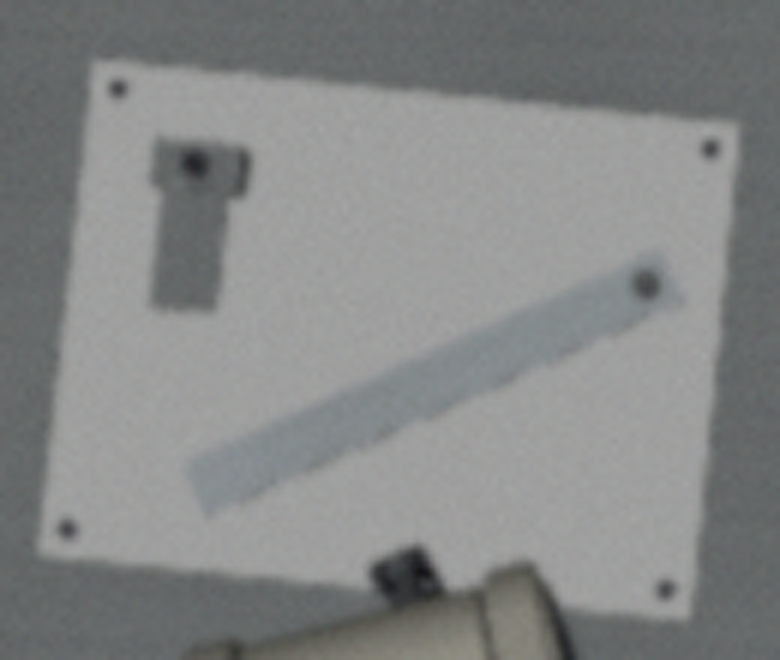

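View pics/d2.png

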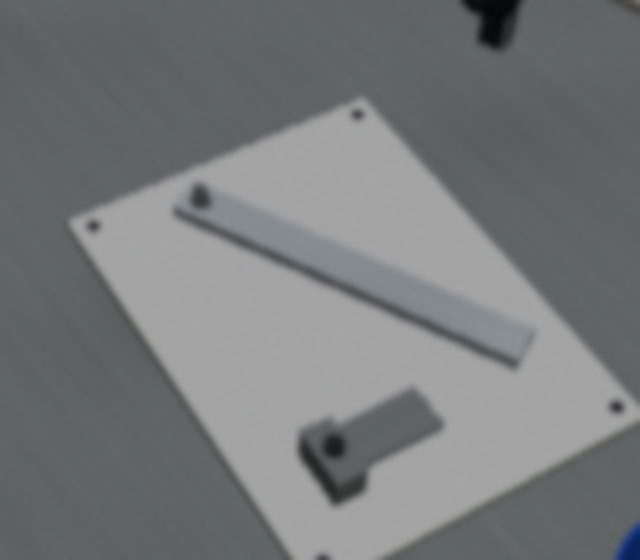

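```bash
cat >> h.py <<'E'
def pose(thd,off=.026,r=.185):
    t=np.radians(thd);u=-np.sin(t)*ax+np.cos(t)*ay;n=np.cos(t)*ax+np.sin(t)*ay
    return PIN+r*u-off*n, ori(BYAW+t-np.pi/2), n
def favg(n,k=4):
    f=[]
    for _ in range(k):
        bot.dwell(.02);f.append(get_obs()["wrist_force"])
    return np.mean(f,0)
E
python3 - <<'E'
from h import *
p,q,n=pose(36)
bot.reach([*p,.10],q);st("above")
bot.servo_line([*p,.0325],velocity=.12);bot.dwell(.15)
b=favg(n,6);np.save("f0.npy",b);st("low");print("bias",b)
th=36
while th>11:
    th-=1.5
    p,q,n=pose(th)
    bot.servo_line([*p,.0325],q,velocity=.05)
    f=favg(n,2)-b
    print(th,"push %.2f"%(-f[:2]@n),"side %.2f"%(f[0]*-n[1]+f[1]*n[0]),"z %.2f"%f[2])
    if -f[:2]@n>7 or f[2]>8: print("stop");break
st()
E
```

```text
above t14.74 p [0.4304 0.1637 0.1001] F [ 0.34  0.22 -0.28] w 0.0002
low t15.70 p [0.4309 0.1639 0.0331] F [-0.22  0.82  0.08] w -0.0001
bias [ 0.37825481 -0.07970467  0.09638052]
34.5 push 0.45 side 0.39 z -0.00
33.0 push -0.03 side 0.87 z -0.46
31.5 push 0.37 side 0.05 z -0.12
30.0 push 0.38 side 0.63 z -0.27
28.5 push -0.00 side 0.10 z 0.17
27.0 push 0.52 side 0.70 z 0.46
25.5 push 0.31 side 0.46 z -0.50
24.0 push 0.98 side -0.30 z -0.27
22.5 push 0.02 side -0.09 z 0.11
21.0 push 0.29 side 0.63 z -0.19
19.5 push 0.45 side 0.07 z -0.18
18.0 push 0.58 side 0.42 z -0.25
16.5 push 0.57 side 0.06 z -0.12
15.0 push -0.25 side -0.14 z -0.44
13.5 push 0.69 side -0.24 z -0.68
12.0 push 1.18 side 0.22 z 0.89
10.5 push 0.31 side 0.30 z -0.22
 t20.52 p [0.5046 0.2001 0.0325] F [ 0.03 -0.7  -0.31] w -0.0002
```

```bash
python3 - <<'E'
from h import *
a=cam("top");b=cam("scene")
r=lambda i,x,y,w,h,k:cv2.resize(i[y:y+h,x:x+w,::-1],None,fx=k,fy=k,interpolation=cv2.INTER_CUBIC)
cv2.imwrite("pics/e1.png",np.vstack([r(a["frame"],165,160,130,110,3),r(b["frame"],230,160,130,100,3)]))
E
```

```text
(no output)
```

View pics/e1.png

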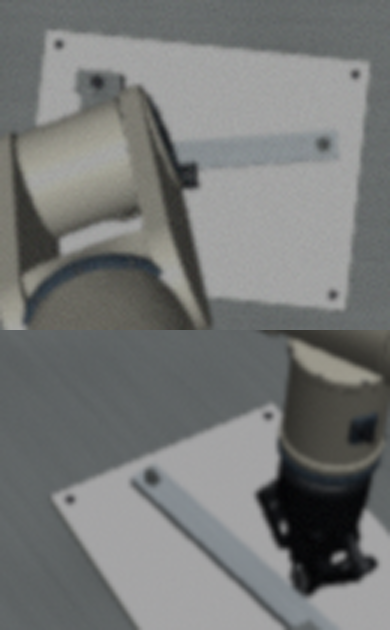

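```bash
python3 - <<'E'
from h import *
b=np.load("f0.npy");th=10.5;last=0
while th>-1:
    step=.2 if last<2.5 else (.06 if last<9 else .03)
    th-=step
    p,q,n=pose(th)
    bot.servo_line([*p,.0325],q,velocity=.02)
    f=favg(n,4)-b;last=-f[:2]@n
    print("%.2f"%th,"push %.2f"%last,"side %.2f"%(f[0]*-n[1]+f[1]*n[0]),"z %.2f"%f[2])
    if last>16: break
    if get_obs()["time_s"]>50: break
st();print("th",th);open("th.txt","w").write(str(th))
for _ in range(6):
    f=favg(n,5)-b;print("hold %.2f"%(-f[:2]@n))
st()
E
```

```text
10.30 push 0.68 side -0.29 z 0.07
10.10 push 2.96 side 0.12 z 1.82
10.04 push 2.36 side -0.11 z -0.05
9.84 push 1.00 side -0.33 z -0.43
9.64 push 1.34 side -0.05 z -0.73
9.44 push 0.87 side 0.26 z 0.02
9.24 push 1.99 side -0.05 z -0.17
9.04 push 1.31 side 0.29 z -0.52
8.84 push 1.24 side -0.20 z -0.69
8.64 push 1.43 side 0.26 z -0.26
8.44 push 1.46 side -0.05 z -0.34
8.24 push 1.37 side -0.15 z -0.78
8.04 push 1.39 side 0.36 z -0.31
7.84 push 1.35 side 0.26 z -0.63
7.64 push 1.18 side -0.04 z -0.17
7.44 push 1.75 side -0.22 z -0.42
7.24 push 1.76 side -0.01 z -0.46
7.04 push 1.42 side -0.37 z -0.66
6.84 push 1.19 side 0.32 z -0.30
6.64 push 1.20 side 0.08 z 0.00
6.44 push 1.00 side 0.66 z -0.50
6.24 push 1.67 side 0.27 z -0.41
6.04 push 1.47 side 0.53 z -0.71
5.84 push 1.20 side -0.11 z 0.05
5.64 push 0.92 side -0.21 z -0.69
5.44 push 1.55 side -0.21 z -0.10
5.24 push 1.76 side -0.11 z -0.50
5.04 push 0.86 side -0.05 z -0.17
4.84 push 1.28 side 0.00 z -0.47
4.64 push 0.99 side 0.13 z -0.13
4.44 push 1.13 side -0.18 z -0.63
4.24 push 1.61 side 0.50 z -0.35
4.04 push 1.04 side -0.22 z 
[... 751 characters left out ...]
.12
1.98 push 12.49 side 1.74 z 9.30
1.95 push 12.73 side 1.62 z 9.72
1.92 push 13.70 side 1.80 z 10.09
1.89 push 13.69 side 1.70 z 10.13
1.86 push 14.09 side 1.80 z 10.83
1.83 push 14.53 side 1.86 z 10.91
1.80 push 15.03 side 1.77 z 11.34
1.77 push 15.40 side 2.01 z 11.45
1.74 push 15.10 side 1.22 z 11.18
1.71 push 14.62 side 1.11 z 11.08
1.68 push 14.71 side 1.05 z 11.32
1.65 push 15.63 side 0.82 z 11.60
1.62 push 15.27 side 0.63 z 11.85
1.59 push 16.19 side 0.97 z 12.14
 t42.78 p [0.5298 0.2043 0.0323] F [-16.12   1.98  12.47] w -0.0001
th 1.5900000000000047
hold 16.08
hold 15.82
hold 16.35
hold 16.05
hold 16.24
hold 16.04
 t43.28 p [0.5297 0.2043 0.0322] F [-14.86   1.81  12.12] w 0.0001
```

```bash
python3 - <<'E'
from h import *
b=np.load("f0.npy");th=float(open("th.txt").read());z=.0325
def m(s):
    f=favg(n,4)-b;l=-f[:2]@n
    print(s,"%.2f z%.4f"%(th,z),"push %.2f"%l,"side %.2f"%(f[0]*-n[1]+f[1]*n[0]),"z %.2f"%f[2]);return l,f[2]
for i in range(40):
    p,q,n=pose(th);l,fz=m("")
    if fz<2 and 18<l<21: break
    if fz>=2 and l<21: z+=.0002
    elif l<18: th-=.03
    elif l>21: th+=.03
    p,q,n=pose(th)
    bot.servo_line([*p,z],q,velocity=.02)
for _ in range(8): m("hold")
st();open("th.txt","w").write(f"{th} {z}")
E
```

```text
1.59 z0.0325 push 16.27 side 2.06 z 12.45
 1.59 z0.0327 push 12.80 side -0.64 z 8.65
 1.59 z0.0329 push 11.64 side -1.65 z 5.70
 1.59 z0.0331 push 11.07 side -0.25 z 4.15
 1.59 z0.0333 push 10.40 side -0.64 z 2.13
 1.59 z0.0335 push 9.98 side -0.49 z 0.50
 1.56 z0.0335 push 10.17 side -0.20 z 0.52
 1.53 z0.0335 push 10.55 side -0.54 z 0.79
 1.50 z0.0335 push 10.86 side -0.03 z 1.60
 1.47 z0.0335 push 10.99 side 0.17 z 1.49
 1.44 z0.0335 push 11.15 side -0.80 z 1.77
 1.41 z0.0335 push 11.55 side -0.10 z 2.38
 1.41 z0.0337 push 11.23 side -0.12 z 0.34
 1.38 z0.0337 push 11.21 side -0.37 z 0.75
 1.35 z0.0337 push 11.83 side 0.25 z 0.56
 1.32 z0.0337 push 12.03 side 0.15 z 1.27
 1.29 z0.0337 push 12.63 side 0.04 z 1.69
 1.26 z0.0337 push 12.90 side 0.76 z 1.57
 1.23 z0.0337 push 13.37 side 0.26 z 1.62
 1.20 z0.0337 push 13.41 side 0.31 z 2.06
 1.20 z0.0339 push 13.03 side 0.10 z 0.52
 1.17 z0.0339 push 13.16 side 0.27 z 0.58
 1.14 z0.0339 push 13.38 side 0.55 z 0.74
 1.11 z0.0339 push 13.85 side 0.98 z 0.83
 1.08 z0.0339 push 14.41 side 0.32 z 1.61
 1.05 z0.0339 push 14.34 side 0.47 z 1.
[... 326 characters left out ...]
 1.03 z 1.81
 0.81 z0.0341 push 16.65 side 1.16 z 2.14
 0.81 z0.0343 push 16.28 side 1.56 z 0.63
 0.78 z0.0343 push 16.86 side 1.96 z 0.75
 0.75 z0.0343 push 16.86 side 1.66 z 0.75
 0.72 z0.0343 push 17.04 side 2.00 z 0.69
 0.69 z0.0343 push 17.39 side 2.09 z 0.89
hold 0.66 z0.0343 push 17.52 side 1.60 z 1.46
hold 0.66 z0.0343 push 17.29 side 1.86 z 1.37
hold 0.66 z0.0343 push 18.13 side 2.09 z 1.22
hold 0.66 z0.0343 push 18.03 side 1.62 z 1.48
hold 0.66 z0.0343 push 17.62 side 2.05 z 1.07
hold 0.66 z0.0343 push 17.35 side 2.35 z 1.26
hold 0.66 z0.0343 push 17.61 side 1.64 z 1.87
hold 0.66 z0.0343 push 17.58 side 2.32 z 1.50
 t56.48 p [0.5307 0.2039 0.0325] F [-16.96   3.67   1.96] w -0.0003
```

```bash
python3 - <<'E'
from h import *
th,z=map(float,open("th.txt").read().split())
p,q,n=pose(th)
P=lambda d,zz:[*(p-d*n),zz]
bot.servo_line(P(.004,z),velocity=.02)
bot.servo_line(P(.03,z),velocity=.1)
bot.servo_line(P(.04,.12),velocity=.2)
bot.reach([.33,.02,.2],q);st()
a=cam("top","pics/top3.png");b=cam("scene","pics/scene3.png")
r=lambda i,x,y,w,h,k,f:cv2.imwrite(f,cv2.resize(i[y:y+h,x:x+w,::-1],None,fx=k,fy=k,interpolation=cv2.INTER_CUBIC))
r(a["frame"],165,160,130,110,6,"pics/g1.png");r(b["frame"],230,160,160,140,4,"pics/g2.png")
E
```

```text
t58.85 p [0.3311 0.0203 0.1999] F [-0.21 -0.1   0.21] w 0.0001
```

View pics/g1.png

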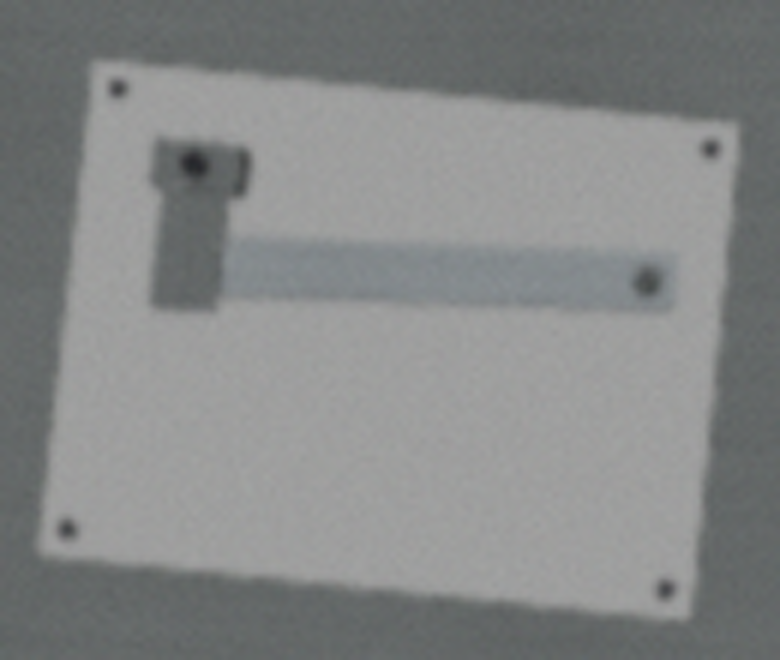

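View pics/g2.png

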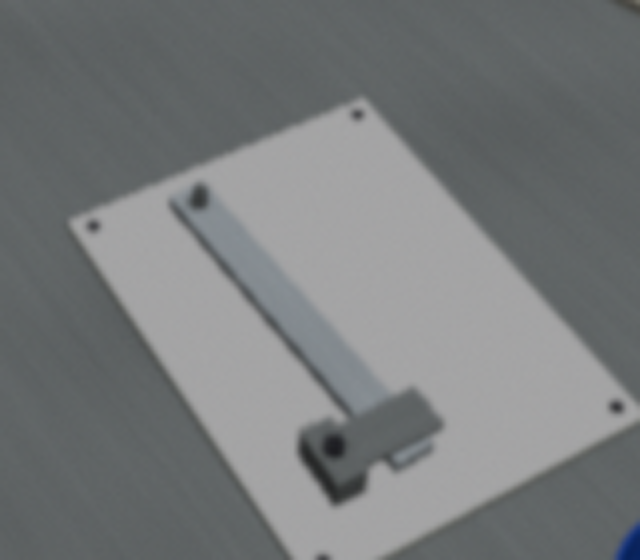

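```bash
python3 - <<'E'
from h import *
hand_in();st()
E
```

```text
the job is handed in; nothing more can be done
the job is handed in; nothing more can be done
```

The guide bar is on its pin, flat on the board and lying against the stop post. I handed the job in after about 59 s; no verdict is reported.

- **Fitting:** I gripped the bar at its middle and lowered the hole over the pin at about 30° to its final line, clear of the keeper. There was no contact force until it met the board, at about 3.5 N.
- **Pressing home:** I swung the bar in with closed fingers against 1–1.7 N of sliding force. The post was felt at about 2.7° from the board's y axis.
- **Post force:** I first held a 16 N push, but the fingers were then also pressing down with about 12 N. I eased that off and held a 17–18 N push for about 0.8 s. I estimate that put about 13 N on the post, from the lever ratio and the sliding friction, since the post force itself can't be read.
- **Last look:** After I backed off, the pictures showed the pin through the hole, the bar flat, and its free end through under the lip. The gripper was clear of everything. I did not measure the gap at the post, which is hidden; the bar's angle in the picture was about 3.6°, against about 2.7° from the tool. I put that down to play in the hole and pixel error.

One thing disagreed with the description: the hole end of the bar lay towards the robot at the start, not away from it. I went by the pictures. I did not touch the tub, scraper or jar, though I took no separate final measurement of where they lie.

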